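# Hang the free sign on the keeper peg

### The job

The cabin is free again: hang the green sign by its eye on the peg of the stand. Slide it along the peg until the eye has pushed up the yellow drop flap under the peg and the flap has fallen back down behind it, so that the sign hangs freely and cannot come off. Let go of it, and leave the red sign standing where it is.

Things in the scene. Friction and masses are not known exactly. Their poses are not given: they have to be found in the camera images.
- green_sign: Sign to hang: upright green plate with a white tick, 10 mm thick (x), 70 mm wide (y), on a grey foot 54 (x) x 70 (y) x 12 mm; 160 mm tall, about 0.16 kg. Origin: centre of the foot's underside, z up. Solid panel up to 62 mm, eye opening from 62 to 112 mm, bar to 122 mm, grip tab 122 to 160 mm. Both faces alike; it may hang either way round.
- green_sign_eye (a point): Centre of the green sign's eye, 87 mm above its origin; axes as the sign's. The eye is an opening straight through the plate along x, 48 mm wide (y) and 50 mm high (z).
- green_sign_tab (a point): Middle of the green sign's grip tab, 146 mm above its origin; axes as the sign's. The tab is 10 mm thick (x) and 32 mm wide (y), 38 mm high, and can be pinched from above across either.
- red_sign: The same sign in red with a white bar, 160 mm tall: a bystander to be left alone. Origin: centre of its foot's underside.
- peg_stand: Fixed stand: dark foot plate 150 (x) x 100 x 10 mm and aluminium post 24 (x) x 36 mm, 180 mm high. Origin on the table under the post's axis, z up. Its -x axis points along the level steel peg to the free tip, roughly towards the robot. Peg 16 mm wide (y), 14 mm high, top at z = 170 mm, from the post's face (x = -12 mm) to the tip (x = -130 mm), no upturned end.
- peg_tip (a point): Top of the peg at its free tip (x = -130, y = 0, z = 170 mm in the stand's frame); axes as the stand's.
- flap_hinge (a point): Hinge of the yellow flap, 12 mm behind the tip and 6 mm under the peg (x = -118, y = 0, z = 150 mm in the stand's frame). With the flap folded up, peg and flap are about 24 mm high (z 146 to 170 mm). The flap falls behind an eye once the plate is about 40 mm past this hinge.
- flap (a joint): Yellow drop flap under the peg, 16 mm wide, 4 mm thick, 40 mm long, 20 g. 0 rad: hangs straight down, lower end 46 mm below the peg's underside. It swings only inwards and up towards the post (to 1.45 rad, lying along under the peg) at a light push by the eye's lower edge, and falls back by its weight; it cannot swing outwards past 0.
Not all that is in view belongs to the job. There is more than one size of the peg_stand; the one meant has the size given above.

How it is judged:
By the outcome, as a careful person would: the job done as asked, in the order asked, and still so for the second after the job is handed in, with the robot touching nothing.
It also fails if it takes over 43 s, if anything falls off the work surface, if the arm or the gripper's body presses on something with over 40 N, if the wrist force passes 120 N, or if a joint passes its speed limit or range.

### The arm

A 6-joint arm with a two-finger parallel gripper is mounted at the origin on a cart in front of the work surface, level with it; the furniture and walls round the work are solid. World frame = base frame: x ahead of the robot, y to its left, z up, the work surface at z = 0. Lengths are in m, angles in rad, forces in N, time in s.
With the tool pointing down it reaches from about 0.275 to 0.875 m from the base axis. Payload 12.5 kg.
Tool frame: the origin (TCP) lies on the centre line of the jaws, within the pads' length; the fingertips stand r.finger_overhang ahead of it and the grasp point (between the pads) lies 3 mm ahead of it (r.finger_overhang is the distance from the TCP to the fingertips, in m); z points along the fingers, y is the line along which they close (so a half turn about z gives the same grasp; the last joint's range is limited). The gripper opens to 85 mm and grips with 20 to 120 N. Pads are 22 mm wide; open, the fingers measure 114 mm over their backs; the gripper's body (76 mm by 85 mm) begins 54 mm behind the grasp point. The pads swing forward as they close: fully open they stand 13 mm farther back than shut.
Start: joints at [-1.357, 0.351, 1.652, -0, 1.139, -0.085], TCP at [0.162, -0.526, 0.253] pointing down, gripper open.
Joint ranges: [-2.75, 2.75], [-0.79, 2.1], [0.01, 2.65], [-1.57, 4.71], [0.07, 3.14], [-2.87, 2.87]. Speed limits (rad/s): [2.22, 2.22, 2.79, 3.14, 3.14, 3.14].

### API

Orientations are given as a unit quaternion [x, y, z, w].
In Python, from cell import r, optics gives the robot as it stands. The module is installed in compiled form; this text tells all that it offers. Calls block until the motion is done:
- r.move_to(position, orientation): joint-space move of the TCP to a pose.
- r.move_linear(position, rot=None, vel=0.15): straight line of the TCP; rot=None keeps the orientation; vel is the mean speed in m/s.
- r.set_joints(angles): joint-space move.
- r.set_gripper(opening, squeeze=None): opening from 0.0 (shut) to 1.0 (fully open); squeeze is the grip in N (None keeps the last); returns when the fingers have stopped.
- r.sleep(seconds).
- r.inverse_kinematics(position, orientation): joint angles nearest the present ones, or None.
- optics.get_image(name): name is "side" or "top" or "wrist"; returns a dict with "pixels" (420x560x3 uint8, red, green, blue), "depth" (420x560 float32, m along the optical axis (not along the pixel's ray), 0 where there is no reading), "fx", "fy", "cx", "cy" (pixels), "D" ([k1, k2, p1, p2, k3] as OpenCV has them; the pictures are not rectified), "camera_from_world" (4x4, takes a point from world to camera coordinates); the wrist camera has in their place "mount" (4x4, takes a point from camera to tool coordinates, whose origin is the TCP and whose axes are the flange's). Camera axes: x right, y down, z forward; pixel columns grow to the right and rows downward; lengths in m; the calibration is good to about 2 mm. A picture is of the moment at which its call begins: read the wrist's pose just before it.
A pose or a line that the arm cannot do raises r.PlanningError and nothing moves.
- r.hand_in(): hands the job in; it is judged then, once.
Readings, each from a call of its own:
- r.current_t(): time.
- r.current_q(): joint angles.
- r.current_qvel(): joint speeds.
- r.current_effort(): joint torques, N m.
- r.current_tool_pos(): TCP position.
- r.current_ee_rot(): TCP orientation.
- r.current_contact_force(): force on the tool from outside, world axes, zero at the start.
- r.current_torque(): the same for the moment, N m.
- r.current_opening(): opening from 0.0 (shut) to 1.0 (fully open).
- r.current_finger_force(): force on a finger pad.
Only numpy, scipy, OpenCV 4.12 (cv2) and the standard library are available. Lean on these libraries where they do the work, as an engineer would, in place of code of your own. Each camera call takes 0.05 s, during which the arm holds its last target. There are 200 camera calls.

## Working session

There is one attempt and no reset: what is moved stays moved. The work goes in short steps, each a Python script; the robot and the scene stay as the last script left them, time stands still between calls to the robot, and variables do not carry over. Pictures are saved under pics/ and viewed, at most 10 in all, crops included, and the job is handed in when it is done.

```bash
mkdir -p pics
cat > h.py <<'E'
import numpy as np, cv2
from cell import r, optics
from scipy.spatial.transform import Rotation as R
def grab(n):
    p=np.array(r.current_tool_pos()); q=np.array(r.current_ee_rot())
    im=optics.get_image(n)
    if n=="wrist":
        T=np.eye(4); T[:3,:3]=R.from_quat(q).as_matrix(); T[:3,3]=p
        im["wfc"]=T@np.array(im["mount"])
    else: im["wfc"]=np.linalg.inv(np.array(im["camera_from_world"]))
    im["K"]=np.array([[im["fx"],0,im["cx"]],[0,im["fy"],im["cy"]],[0,0,1]]); return im
def cloud(im):
    h,w=im["depth"].shape
    u,v=np.meshgrid(np.arange(w),np.arange(h))
    n=cv2.undistortPoints(np.stack([u,v],-1).reshape(-1,1,2).astype(np.float64),im["K"],np.array(im["D"])).reshape(h,w,2)
    d=im["depth"].astype(float)
    P=np.stack([n[...,0]*d,n[...,1]*d,d],-1)
    W=P@im["wfc"][:3,:3].T+im["wfc"][:3,3]; W[d==0]=np.nan
    return W
def save(im,name): cv2.imwrite("pics/"+name,cv2.cvtColor(im["pixels"],cv2.COLOR_RGB2BGR))
E
python3 - <<'E'
from h import *
ims=[grab(n) for n in ("side","top")]
a=np.hstack([i["pixels"] for i in ims]); 
for i,n in zip(ims,("side","top")): save(i,n+"0.png"); np.save(n+".npy",cloud(i)); print(n,i["wfc"].round(3).tolist())
print(r.current_t(),r.finger_overhang,r.current_ee_rot())
E
```

```text
side [[-0.997, -0.026, 0.079, 0.486], [-0.082, 0.477, -0.875, 0.791], [-0.015, -0.879, -0.477, 0.586], [0.0, 0.0, 0.0, 1.0]]
top [[0.02, -0.98, 0.198, 0.325], [-1.0, -0.019, 0.005, -0.031], [-0.001, -0.198, -0.98, 1.181], [0.0, 0.0, 0.0, 1.0]]
0.1 0.022 [ 9.88862957e-01  1.48828139e-01 -4.79483640e-05 -4.85097547e-04]
```

View pics/side0.png

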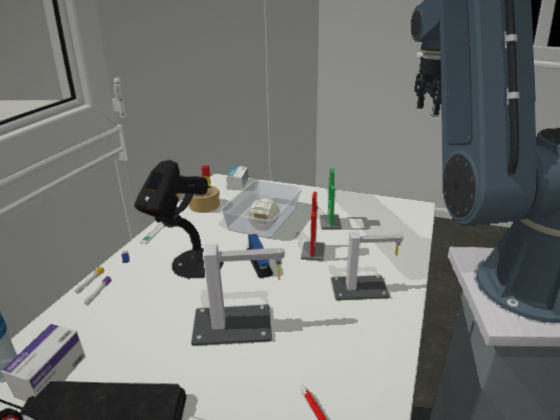

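View pics/top0.png

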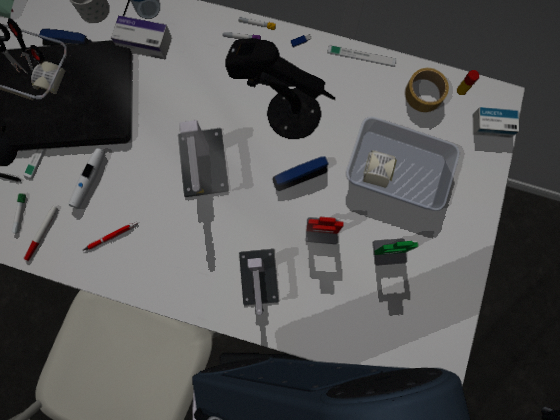

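The side view shows two stands: A with its foot at side (232,322) / top (203,163), and a smaller-looking B at side (360,287) / top (258,278). The green sign is at side (332,200) / top (395,248) and the red one at side (314,228) / top (323,228). I'll measure both stands next.

Run:
```python
from h import *
for n in ("top","side"):
    W=np.load(n+".npy"); img=cv2.imread(f"pics/{n}0.png"); hsv=cv2.cvtColor(img,cv2.COLOR_BGR2HSV)
    boxes={"top":{"A":(170,112,235,205),"B":(235,240,283,312)},"side":{"A":(185,235,290,345),"B":(325,225,408,302)}}[n]
    for k,(a,b,c,d) in boxes.items():
        P=W[b:d,a:c].reshape(-1,3); P=P[~np.isnan(P[:,0])]
        f=P[(P[:,2]>.005)&(P[:,2]<.014)]; 
        rc=cv2.minAreaRect((f[:,:2]*1000).astype(np.float32))
        hi=P[P[:,2]>.1]; print(n,k,"foot",rc,"zmax",np.percentile(P[:,2],[98,99.5,99.9]),"hi ext",hi.min(0),hi.max(0))
        u=hi[hi[:,2]>np.percentile(hi[:,2],99.5)-.02]
        if n=="top":
            z=P[:,2]; print(np.histogram(z,np.arange(.1,.26,.01)))
    for c,(lo,hi_) in {"green":((50,120,50),(75,255,255)),"red":((0,150,80),(6,255,255)),"yel":((20,120,80),(35,255,255))}.items():
        m=cv2.inRange(hsv,lo,hi_); nn,l,s,ce=cv2.connectedComponentsWithStats(m)
        for i in range(1,nn):
            if s[i,4]>(12 if c=='yel' else 60):
                P=W[l==i]; P=P[~np.isnan(P[:,0])]
                if len(P): print(n,c,ce[i].round(),s[i,4],"med",np.median(P,0).round(3),"ext",np.percentile(P,3,0).round(3),np.percentile(P,97,0).round(3))
    for c,(a,b,e,d) in {"green":{"top":(368,234,422,262),"side":(315,165,345,232)}[n],"red":{"top":(300,210,350,245),"side":(298,190,330,262)}[n]}.items() if 0 else []: pass
```

```text
top A foot ((654.3694458007812, 162.68798828125), (217.92955017089844, 147.80784606933594), 2.2466657161712646) zmax [0.18019408 0.18260746 0.18408727] hi ext [0.54032474 0.13483865 0.10025625] [0.68047066 0.18313366 0.18480722]
(array([ 18,  18,  24,  18,  22,  35, 196, 443, 126,   0,   0,   0,   0,
         0,   0]), array([0.1 , 0.11, 0.12, 0.13, 0.14, 0.15, 0.16, 0.17, 0.18, 0.19, 0.2 ,
       0.21, 0.22, 0.23, 0.24, 0.25]))
top B foot ((391.78948974609375, 25.925390243530273), (153.62313842773438, 102.72906494140625), 1.220381736755371) zmax [0.13954814 0.14176856 0.14303734] hi ext [0.3160085  0.00957094 0.10164677] [0.41755944 0.04049865 0.14472926]
(array([  7,   4,  55, 331,  50,   0,   0,   0,   0,   0,   0,   0,   0,
         0,   0]), array([0.1 , 0.11, 0.12, 0.13, 0.14, 0.15, 0.16, 0.17, 0.18, 0.19, 0.2 ,
       0.21, 0.22, 0.23, 0.24, 0.25]))
top green [407. 243.] 100 med [ 0.449 -0.265  0.16 ] ext [ 0.445 -0.293  0.116] [ 0.456 -0.245  0.163]
top green [392. 248.] 96 med [ 0.446 -0.243  0.119] ext [ 0.443 -0.279  0.058] [ 0.451 -0.226  0.126]
top red [473.  74.] 74 med
[... 1092 characters left out ...]
 [ 0.844 -0.423  0.09 ]
side red [313. 224.] 235 med [ 0.494 -0.075  0.103] ext [ 0.49  -0.115  0.02 ] [ 0.499 -0.071  0.159]
side red [315. 406.] 202 med [0.48  0.347 0.012] ext [0.468 0.324 0.008] [0.494 0.369 0.016]
side yel [208. 180.] 21 med [ 0.827 -0.432  0.048] ext [ 0.788 -0.435  0.032] [ 0.834 -0.29   0.114]
side yel [205. 203.] 286 med [ 0.808 -0.308  0.024] ext [ 0.78  -0.331  0.006] [ 0.85  -0.301  0.043]
side yel [396. 250.] 14 med [0.32  0.023 0.097] ext [0.319 0.019 0.089] [0.321 0.026 0.106]
side yel [278. 271.] 19 med [0.553 0.155 0.127] ext [ 0.551 -0.037 -0.001] [0.575 0.156 0.139]
side yel [100. 270.] 35 med [0.982 0.018 0.014] ext [0.979 0.01  0.006] [0.989 0.027 0.017]
```

Run:
```python
import cv2,numpy as np
s=cv2.imread("pics/side0.png");t=cv2.imread("pics/top0.png")
a=cv2.resize(s[160:350,180:420],(760,600)); a=cv2.resize(a,(400,320)) if 0 else cv2.resize(s[160:350,180:420],None,fx=1.65,fy=1.65,interpolation=cv2.INTER_CUBIC)
b=cv2.resize(t[110:320,165:430],(396,a.shape[0]),interpolation=cv2.INTER_CUBIC)
c=np.hstack([a,b]); print(c.shape); cv2.imwrite("pics/crop.png",c)
```

```text
(314, 792, 3)
```

View pics/crop.png

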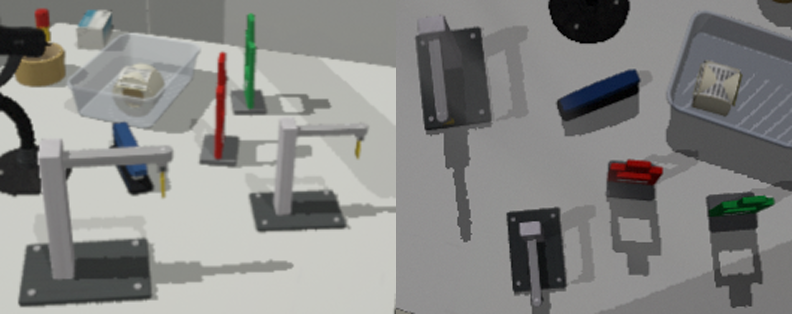

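Stand A (about 180 mm high, peg top about 170 mm) fits the description. B is only about 139 mm high, so it's the decoy. The crop shows both stands with yellow flaps, A on the left. The green sign stands alone, clear of the red one. Now I'll find A's peg axis and the green sign's yaw.

Run:
```python
from h import *
def line(p):
    c=p.mean(0);u,s,v=np.linalg.svd(p-c,full_matrices=False);d=v[0];return c,d*np.sign(d[0]),s[1]/len(p)**.5
def report(W,box,tag):
    a,b,c,d=box;P=W[b:d,a:c].reshape(-1,3);P=P[~np.isnan(P[:,0])]
    g=P[(P[:,2]>.163)&(P[:,2]<.1745)&(P[:,0]<.662)&(P[:,0]>.52)]
    c0,d0,s=line(g[:,:2]);print(tag,"peg",c0.round(4),"yaw",np.degrees(np.arctan2(d0[1],d0[0])).round(2),s.round(4),"x ext",np.percentile(g[:,0],[0,2,98]).round(4),"z",np.median(g[:,2]).round(4), "n",len(g))
    t=P[P[:,2]>.1765];print(tag,"post top",t[:,:2].min(0),t[:,:2].max(0),t.mean(0))
    # foot
    f=P[(P[:,2]>.004)&(P[:,2]<.015)]
W=np.load("top.npy");report(W,(170,112,235,205),"top")
S=np.load("side.npy");report(S,(185,235,290,345),"side")
# top foot plate by darkness
img=cv2.imread("pics/top0.png");m=np.zeros(img.shape[:2],np.uint8);g=cv2.cvtColor(img,cv2.COLOR_BGR2GRAY)
m[112:205,170:235]=1;k=(m>0)&(W[...,2]>.005)&(W[...,2]<.016)&(g<95)
k=cv2.morphologyEx(k.astype(np.uint8),cv2.MORPH_OPEN,np.ones((3,3)))>0
f=W[k];print("foot",cv2.minAreaRect((f[:,:2]*1000).astype(np.float32)))
for n,Q in(("top",W),("side",S)):
    i=cv2.imread(f"pics/{n}0.png");h=cv2.cvtColor(i,cv2.COLOR_BGR2HSV);k=cv2.inRange(h,(50,90,40),(75,255,255))>0
    p=Q[k];p=p[(abs(p[:,0]-.45)<.04)&(abs(p[:,1]+.26)<.06)]
    t=p[p[:,2]>.115]; c,d,s=line(t[:,:2][:, ::-1]);print(n,"green y,x",c,"dx/dy",d[1]/d[0],s,t.min(0),t.max(0),len(t))
    tt=p[p[:,2]>.15];print(tt.mean(0),tt.min(0),tt.max(0))
print(np.degrees(R.from_quat(r.current_ee_rot()).as_euler("xyz")))
```

```text
top peg [0.6005 0.1521] yaw 9.1 0.0053 x ext [0.5403 0.543  0.6572] z 0.1709 n 499
top post top [0.65290775 0.14452916] [0.67951971 0.18291936] [0.66664188 0.16322111 0.18058339]
side peg [0.6034 0.1593] yaw 10.95 0.0056 x ext [0.5419 0.5443 0.6587] z 0.169 n 535
side post top [0.65604809 0.14866833] [0.68291722 0.18537519] [0.66898822 0.16869366 0.17913825]
foot ((643.1961669921875, 159.4565887451172), (149.85528564453125, 101.20464324951172), 9.07514476776123)
top green y,x [-0.25572335  0.4477113 ] dx/dy -0.08769747228437023 0.0029780094228690486 [ 0.44096767 -0.2932953   0.11561238] [ 0.45590681 -0.22407152  0.16428   ] 176
[ 0.44856577 -0.2595689   0.16043736] [ 0.44282445 -0.27475295  0.1562151 ] [ 0.45325443 -0.24423858  0.16428   ]
side green y,x [-0.24708416  0.45074053] dx/dy -0.1652931897585786 0.0019534432113577937 [ 0.44409007 -0.2881708   0.11507607] [ 0.45634247 -0.22196457  0.1612618 ] 90
[ 0.45103334 -0.2526      0.15635954] [ 0.44770126 -0.2706931   0.150878  ] [ 0.4550163  -0.24080448  0.1612618 ]
[-1.79944213e+02 -2.83978557e-03  1.71180439e+01]
```

```bash
cat >> h.py <<'E'
def down(yaw_n):  # closing axis along +-yaw_n (deg)
    return (R.from_euler("z",yaw_n+90,degrees=True)*R.from_euler("x",180,degrees=True)).as_quat()
E
python3 - <<'E'
from h import *
print(r.inverse_kinematics([.45,-.256,.32],down(8)), r.inverse_kinematics([.45,.145,.35],down(9.5)))
r.move_to([.45,-.256,.30],down(8)); im=grab("wrist"); save(im,"w1.png"); W=cloud(im); np.save("w1.npy",W)
h=cv2.cvtColor(cv2.cvtColor(im["pixels"],cv2.COLOR_RGB2BGR),cv2.COLOR_BGR2HSV)
k=cv2.inRange(h,(50,90,30),(78,255,255))>0
p=W[k]; print(k.sum(),r.current_t(),im["wfc"].round(3).tolist())
p=p[~np.isnan(p[:,0])]
for a,b in((.152,.168),(.115,.127),(.05,.067)):
    q=p[(p[:,2]>a)&(p[:,2]<b)]
    if len(q)>10: print(a,cv2.minAreaRect((q[:,:2]*1000).astype(np.float32)),np.median(q,0),len(q))
E
```

```text
[-0.60716724  0.22837723  1.64780733  0.          1.26540809 -0.74679358] [ 2.13204664e-01  1.17423616e-01  1.70819709e+00 -4.44089210e-16
  1.31597194e+00  4.73983855e-02]
1176 1.625 [[0.99, 0.131, 0.043, 0.439], [0.138, -0.943, -0.304, -0.179], [0.0, 0.307, -0.952, 0.421], [0.0, 0.0, 0.0, 1.0]]
0.152 ((449.54266357421875, -258.954833984375), (9.64445686340332, 31.37893295288086), 5.677148818969727) [ 0.44944538 -0.25739881  0.15965408] 548
0.115 ((449.7010192871094, -259.0743408203125), (9.893905639648438, 69.71964263916016), 5.436130523681641) [ 0.44833232 -0.23655037  0.12193679] 387
0.05 ((445.89215087890625, -224.93714904785156), (8.853717803955078, 1.5222734212875366), 14.500529289245605) [ 0.44544623 -0.22458758  0.0578454 ] 23
```

View pics/w1.png

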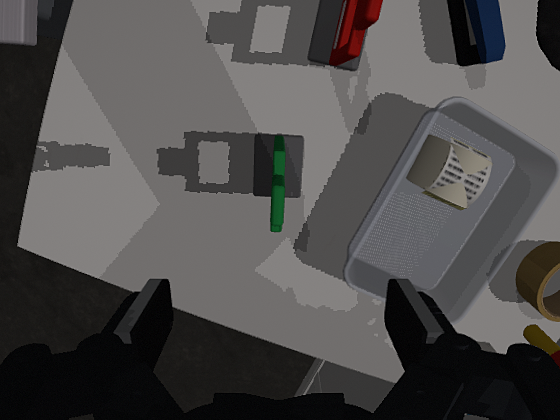

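The wrist view shows the tab edge-on at about (277,215), with free space on both faces. It measures (0.4495, -0.259) with yaw 5.5°. Now I'll grasp it, lift and check.

Run:
```python
from h import *
p=[.4495,-.259]
r.move_to(p+[.215],down(5.5)); r.move_linear(p+[.151],vel=.1)
r.set_gripper(0.0,60); print(r.current_opening(),r.current_finger_force(),r.current_contact_force())
r.move_linear(p+[.36],vel=.2)
o=np.array([.668,.1635]);e=np.array([np.cos(np.radians(9.1)),np.sin(np.radians(9.1))])
a=o-.180*e
r.move_to(list(a)+[.36],down(9.1)); print(r.current_t(),r.current_opening(),r.current_contact_force())
r.move_linear(list(a)+[.066+.151],vel=.2)
print(r.current_t(),r.current_tool_pos(),r.current_contact_force())
ims=[grab(n) for n in("side","wrist")]
for i,n in zip(ims,("s2","w2")): save(i,n+".png"); np.save(n+".npy",cloud(i))
s=ims[0]["pixels"][150:360,160:440]; w=ims[1]["pixels"]
cv2.imwrite("pics/c2.png",np.hstack([cv2.resize(s,(467,350),interpolation=2),cv2.resize(w,(333,350))])[...,::-1])
```

```text
0.10705784998550655 58.98284912109375 [-0.12899847 -0.31025078  1.86188159]
6.1833 0.10558627662732742 [ 0.32914045  0.17555843 -1.93131961]
7.05 [0.49090662 0.13488197 0.21799791] [-0.06452906 -0.21232325 -1.22784617]
```

View pics/c2.png

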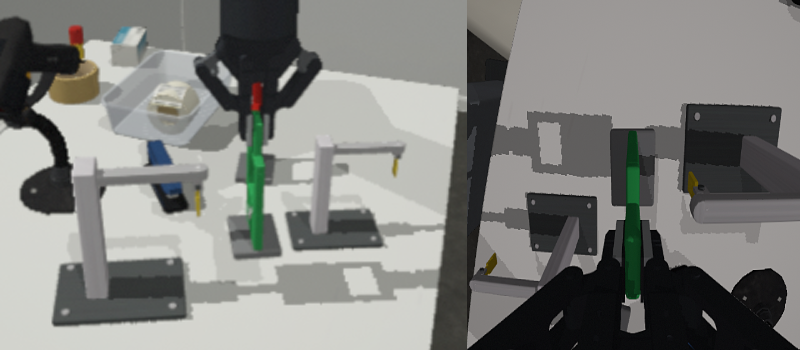

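The side view (left) shows the sign upright in the jaws, in front of the peg tip at about (205,172). The wrist view (right) shows the plate at (632,200) and the peg tip at (695,208). I'll check the numbers, all within one wrist picture.

Run:
```python
from h import *
o=np.array([.668,.1635]);c,s=np.cos(np.radians(9.1)),np.sin(np.radians(9.1))
for n in("w2","s2"):
    W=np.load(n+".npy");img=cv2.imread(f"pics/{n}.png");h=cv2.cvtColor(img,cv2.COLOR_BGR2HSV)
    V=W.copy();V[...,0]=(W[...,0]-o[0])*c+(W[...,1]-o[1])*s;V[...,1]=-(W[...,0]-o[0])*s+(W[...,1]-o[1])*c
    g=V[cv2.inRange(h,(50,90,30),(78,255,255))>0];g=g[~np.isnan(g[:,0])]
    g=g[(abs(g[:,0]+.18)<.03)&(abs(g[:,1])<.06)];print(n,"sign",np.percentile(g,[1,50,99],axis=0).round(4).tolist(),len(g))
    for a,b in((0.05,.12),(.17,.184),(.184,.2)):
        q=g[(g[:,2]>a)&(g[:,2]<b)]
        if len(q)>15: print(a,cv2.minAreaRect((q[:,:2]*1000).astype(np.float32)),len(q))
    P=V[(h[...,1]<60)].reshape(-1,3);P=P[~np.isnan(P[:,0])];P=P[(P[:,0]>-.15)&(P[:,0]<-.02)&(abs(P[:,1])<.03)&(P[:,2]>.15)&(P[:,2]<.176)]
    print("peg",np.percentile(P,[1,50,99],axis=0).round(4).tolist(),len(P))
    y=V[cv2.inRange(h,(20,110,60),(35,255,255))>0];y=y[(abs(y[:,0]+.12)<.03)&(abs(y[:,1])<.03)]
    if len(y):print("flap",np.percentile(y,[1,50,99],axis=0).round(4).tolist(),len(y))
```

```text
w2 sign [[-0.1836, -0.0137, 0.0926], [-0.1788, 0.0149, 0.2122], [-0.174, 0.0345, 0.2281]] 4721
0.05 ((-177.1855010986328, 18.514507293701172), (32.483184814453125, 16.60269546508789), 86.09808349609375) 170
0.17 ((-178.73106384277344, 33.5057373046875), (9.91036605834961, 2.331516742706299), 1.6683837175369263) 178
0.184 ((-178.6930694580078, 23.48472023010254), (22.236923217773438, 9.860316276550293), 89.52442932128906) 1290
peg [[-0.1277, -0.0069, 0.1525], [-0.0833, 0.0034, 0.1698], [-0.0307, 0.0086, 0.1715]] 6612
flap [[-0.1188, -0.0066, 0.1119], [-0.1184, 0.0043, 0.1248], [-0.1151, 0.0084, 0.137]] 337
s2 sign [[-0.1827, -0.0286, 0.0821], [-0.1765, 0.0183, 0.1514], [-0.1731, 0.038, 0.2272]] 657
0.05 ((-173.9242401123047, 6.884927749633789), (9.255464553833008, 64.20835876464844), 8.320436477661133) 149
0.17 ((-174.45956420898438, 6.938329696655273), (8.723458290100098, 62.711605072021484), 7.2538065910339355) 49
0.184 ((-178.37672424316406, 17.2716064453125), (10.238614082336426, 41.422550201416016), 1.0102306604385376) 88
peg [[-0.1264, -0.0045, 0.1528], [-0.0755, 0.0089, 0.1675], [-0.0216, 0.0124, 0.1714]] 671
flap [[-0.1172, 0.0051, 0.1139], [-0.1154, 0.0098, 0.1282], [-0.1146, 0.012, 0.1437]] 28
```

The peg centre is within 1–2 mm of the sign's centre line, and the sign's foot is at about 67 mm. Now I'll slide it on.

Run:
```python
from h import *
o=np.array([.669,.1645]);e=np.array([np.cos(np.radians(9.1)),np.sin(np.radians(9.1))])
for x in(-.13,-.1,-.08,-.056):
    r.move_linear(list(o+x*e)+[.217],vel=.07); print(x,r.current_t(),np.round(r.current_contact_force(),2))
r.sleep(.5)
im=grab("side");save(im,"s3.png"); np.save("s3.npy",cloud(im))
w=grab("wrist")["pixels"]; s=im["pixels"][150:360,160:440]
cv2.imwrite("pics/c3.png",np.hstack([cv2.resize(s,(467,350),interpolation=2),cv2.resize(w,(333,350))])[...,::-1])
```

```text
-0.13 8.0333 [-0.52  0.04 -2.33]
-0.1 8.6083 [ 0.17 -1.16 -1.84]
-0.08 9.0417 [-0.34  0.4  -1.95]
-0.056 9.5333 [-0.74 -0.09 -1.81]
```

View pics/c3.png

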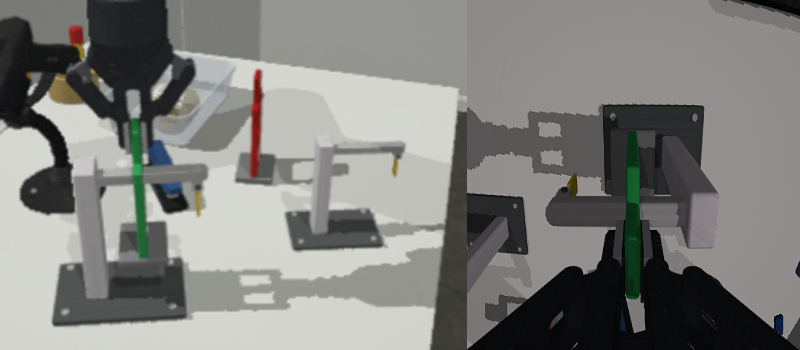

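The sign is on the peg, with the plate at about (140,190). The yellow flap hangs straight down again in front of it at (198,200), also seen at (572,185) in the wrist view. Next: lower the sign until the bar rests, release, and retreat upward.

Run:
```python
from h import *
p=np.array(r.current_tool_pos())
for k in range(14):
    p[2]-=.001; r.move_linear(list(p),vel=.03); f=r.current_contact_force()
    if f[2]>1.5: break
print(k,p[2],f,r.current_t())
r.set_gripper(.4); r.sleep(.2)
p[2]+=.12; r.move_linear(list(p),vel=.1)
p[2]+=.08; r.move_linear(list(p),vel=.2); r.sleep(1.5)
im=grab("side");save(im,"s4.png")
w=grab("top")["pixels"][100:330,150:440]; s=im["pixels"][150:360,160:440]
cv2.imwrite("pics/c4.png",np.hstack([cv2.resize(s,(467,350),interpolation=2),cv2.resize(w,(333,264))[:264] if 0 else cv2.resize(w,(333,350))])[...,::-1])
W=cloud(im);h=cv2.cvtColor(im["pixels"],cv2.COLOR_RGB2HSV);c,s=np.cos(np.radians(9.1)),np.sin(np.radians(9.1))
for n,m in(("g",cv2.inRange(h,(50,90,30),(78,255,255))),("flap",cv2.inRange(h,(20,110,60),(35,255,255)))):
    g=W[m>0];g=g[(g[:,0]>.5)&(g[:,0]<.68)&(g[:,1]>.08)&(g[:,1]<.25)]
    d=g[:,:2]-[.669,.1645];V=np.c_[d[:,0]*c+d[:,1]*s,-d[:,0]*s+d[:,1]*c,g[:,2]];print(n,np.percentile(V,[2,50,98],axis=0).round(3).tolist())
print(r.current_t(),r.current_contact_force())
```

```text
8 0.20802388828032436 [-3.37586021 -1.06490584  6.73271016] 12.3833
g [[-0.06, -0.003, 0.075], [-0.055, 0.035, 0.159], [-0.05, 0.038, 0.218]]
flap [[-0.118, 0.006, 0.117], [-0.116, 0.009, 0.13], [-0.116, 0.011, 0.144]]
16.45 [-0.61163837  0.62087027  0.39848939]
```

View pics/c4.png

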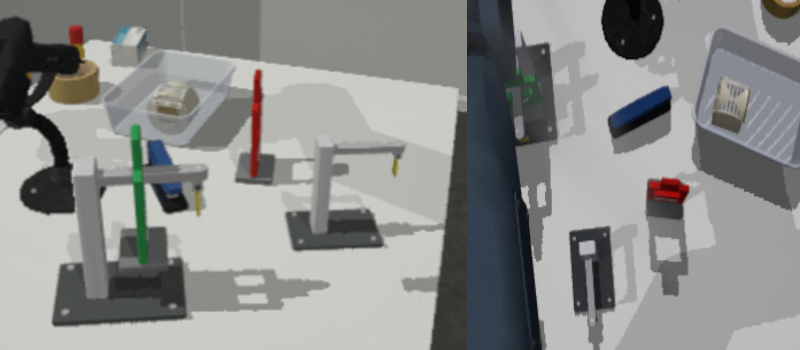

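The sign hangs upright on the peg at (138,190) with the flap down in front of it at (198,200). The gripper is clear, and the red sign hasn't moved.

```bash
python3 -c "
from cell import r
print(r.hand_in(), r.current_t())"
```

```text
the job is handed in; nothing more can be done
the job is handed in; nothing more can be done
```

The green sign hangs freely on the peg of the 180 mm stand with the yellow flap back down in front of it; the gripper is clear, the red sign was left where it stood, and the job was handed in at about 16.5 s.

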